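Lock the push-and-turn cap and put the jar away

ROBOT

A 6-joint arm with a two-finger parallel gripper is mounted at the origin on a cart in front of the work surface, level with it; the furniture and walls round the work are solid. World frame = base frame: x ahead of the robot, y to its left, z up, the work surface at z = 0. Lengths are in m, angles in rad, forces in N, time in s.
With the tool pointing down it reaches from about 0.225 to 0.875 m from the base axis. Payload 3.4 kg.
Tool frame: the origin (TCP) lies on the centre line of the jaws, within the pads' length; the fingertips stand 17 mm ahead of it and the grasp point (between the pads) lies 2 mm behind it; z points along the fingers, y is the line along which they close (so a half turn about z gives the same grasp; the last joint's range is limited). The gripper opens to 85 mm and grips with 20 to 120 N. Pads are 22 mm wide; open, the fingers measure 114 mm over their backs; the gripper's body (76 mm by 85 mm) begins 54 mm behind the grasp point. The pads swing forward as they close: fully open they stand 13 mm farther back than shut.
Start: joints at [1.208, 0.276, 1.505, -0, 1.361, -0.121], TCP at [0.138, 0.558, 0.248] pointing down, gripper open.
Joint ranges: [-2.89, 2.89], [-0.75, 2.08], [0.22, 2.7], [-1.18, 4.32], [0.11, 2.71], [-2.7, 2.7]. Speed limits (rad/s): [2.57, 2.57, 3.14, 3.14, 3.14, 3.14].

INTERFACE

Orientations are given as a unit quaternion [w, x, y, z].
In Python, from rig import manip gives the robot as it stands.
- The arm moves only by the tool move_arm, never from a script. Its argument "steps" is one flat list of numbers, 7 for each row, row after row: the turn, a rotation vector about the world's x, y, z normalised to -1 to 1, where 1 is 360 degrees, then the shift along the world's x, y, z normalised to -1 to 1, where 1 is 1 m, then the opening, from -1 (shut) to 1 (fully open). A call has exactly 10 rows; each row is the pose to reach, as a shift and turn from the pose commanded when the call began, turning the shorter way round; what a row does not reach only later rows make up. A row lasts 1/10 s, in which the tool goes at most 50 mm and 8.59 degrees, less where a joint would pass 70% of its speed; a pose out of reach is approached as far as the arm can. A call with a number of a shift or a turn outside -1 to 1 is refused whole. A call with a gripper value outside its range is refused whole. The fingers move at their own pace and stop on an object; "squeeze" is the grip in N (left out, the last holds). Time passes only in rows, so rows that repeat a pose let the fingers close, or fill a call up. It gives the time, the measured TCP pose, the force, the opening and the grip force at its end, in the units of the state.
- manip.get_state(): the state, without advancing time (a new reading comes with each control period).
- manip.get_image(name): name is "scene" or "top" or "wrist"; returns a dict with "pixels" (384x512x3 uint8, blue, green, red), "fx", "fy", "cx", "cy" (pixels), "D" ([k1, k2, p1, p2, k3] as OpenCV has them; the pictures are not rectified), "R" (3x3) and "t" (3): a world point X has camera coordinates R X + t. Camera axes: x right, y down, z forward; pixel columns grow to the right and rows downward; lengths in m; the calibration is good to about 2 mm. A picture is of the moment at which its call begins. There is no depth.
- manip.sign_off(): hands the job in; it is judged then, once.
The state is a dict: "clock": time; "qpos": joint angles; "qd": joint speeds; "effort": joint torques, N m; "position": TCP position; "ee_rot": TCP orientation; "contact_force": force on the tool from outside, world axes, zero at the start; "moment": the same for the moment, N m; "width": finger opening in m; "gripper_force": force on a finger pad.
Only numpy, scipy, OpenCV 4.12 (cv2) and the standard library are available. Lean on these libraries where they do the work, as an engineer would, in place of code of your own. Each camera call takes 0.05 s, during which the arm holds its last target. There are 200 camera calls.

TASK

The cap of the square amber jar has only been dropped on. Push it down and turn it clockwise until its lugs catch, so that it stays locked when you let go; then lift the jar out of its sloping stand and set it gently upright on the worktop beside the white tub that stands alone on the right, not more than a hand's breadth from it. Leave the other things where they are.

Things in the scene. Friction and masses are not known exactly. Their poses are not given: they have to be found in the camera images.
- stand: Wooden stand fixed to the worktop, holding one jar leaning 30 degrees. Base 136 x 116 x 14 mm, 102 mm high at the back. Origin: centre of its underside; x points to the back, the pocket leans towards -x (towards the robot and its left). Pocket 66 x 66 mm inside, 42 mm deep along the leaning axis, which is (-0.5, 0, 0.866) in this frame; middle of the pocket's floor at (0, 0, 44) mm.
- jar: Loose square amber jar with paper labels: body 62 x 62 x 80 mm, round shoulder up to 88 mm, neck of radius 18 mm up to 112 mm; 0.14 to 0.28 kg. Stands in the stand's pocket with 2 mm play each side, so it cannot turn there. Origin: centre of its underside; z is its axis, up through the mouth; -x is the low side in the stand.
- cap: Loose round ribbed white cap, 57 mm across, 36 mm high, 35 g, a straight pointer bar on its top. Origin: centre of its open underside; z: its axis, out through the top; x: along the pointer bar. At the start it sits loosely on the jar, underside 99.5 mm above the jar's underside, its three inner lugs in the gaps between three ledges round the jar's neck, the pointer 60 degrees short of seat0.
- pointer_lug (a point): Middle of the inner lug below the pointer bar, at (21.5, 0, 4) mm in the cap's frame; the lug is 24 degrees wide and 4 mm high. The other two lugs are 120 degrees away on either side.
- cap_top (a point): Middle of the cap's top, 36 mm above its origin. A spring in the cap carries it: it must be pushed down 6 mm along its axis (8 N) before it can turn, and is solid at 9 mm (12 N). Pushed down, it turns 60 degrees clockwise seen from its top, to a stop. Let up there it rises until the lugs lie in the notches under the ledges, 2.5 mm below the loose height; then it holds the jar's weight.
- seat0 (a point): Where the middle of a lug lies when it is locked in the jar's first notch: (-21.5, 0, 101) mm in the jar's frame, beside the small raised mark on the jar's shoulder.
- seat1 (a point): The same in the second notch: 120 degrees clockwise of seat0 seen from above, 60 degrees anticlockwise of the jar's x axis, 101 mm up.
- seat2 (a point): The same in the third notch: 120 degrees anticlockwise of seat0 seen from above, 60 degrees clockwise of the jar's x axis, 101 mm up.
- white_tub: Round cream-white tub with a dark band and a ribbed lid of nearly its own width, 71 mm across, 104 mm high, loose on the worktop to the right of the stand. Origin: centre of its underside.
- mug: Mug with a handle, 84 x 123 x 100 mm, standing behind the work on the left; bystander. Origin: centre of its underside.
- lime: Lime, 57 x 46 x 45 mm, lying behind the work on the right; bystander. Origin: its underside.
- glasses: Folding spectacles, 141 x 142 x 42 mm, lying open at the left; bystander. Origin: centre of the underside.
Things that resemble listed ones, but are neither listed nor needed, are in the scene too. Of the things like the cap, leave any that is turquoise; of the rest the smaller one is meant.

How it is judged:
By the outcome, as a careful person would: the job done as asked, in the order asked, and still so for the second after the job is handed in, with the robot touching nothing.
It also fails if it takes over 51 s, if anything falls off the work surface, if the arm or the gripper's body presses on something with over 40 N, if the wrist force passes 120 N, or if a joint passes its speed limit or range.

## Working session

There is one attempt and no reset: what is moved stays moved. The work goes in short steps, Python scripts to look and compute and a tool call to move; the robot and the scene stay as the last step left them, time stands still between calls to the robot, and variables do not carry over. Pictures are saved under pics/ and viewed, at most 10 in all, crops included, and the job is handed in when it is done.

Besides the shell and the picture viewer there is one more tool, called after ">>>" as name(argument=value, ...) on one line, values as JSON. move_arm: Moves the arm, as the interface text tells. Scaled input: -1 to 1 covers 1 m each way for a shift and 360 degrees each way for a turn. Its arguments: {"type":"object","properties":{"steps":{"type":"array"},"squeeze":{"type":"number"}},"required":["steps"]}

```bash
ls; mkdir -p pics; cat > h.py <<'E'
import numpy as np, cv2
from rig import manip
def grab(n,f=None):
    i=manip.get_image(n); 
    if f: cv2.imwrite('pics/'+f,i['pixels'])
    np.save('pics/'+n+'.npy',i,allow_pickle=True); return i
def load(n): return np.load('pics/'+n+'.npy',allow_pickle=True).item()
def K(i): return np.array([[i['fx'],0,i['cx']],[0,i['fy'],i['cy']],[0,0,1.]])
def ray(i,uv):
    p=cv2.undistortPoints(np.array([[uv]],float),K(i),np.array(i['D'],float))[0,0]
    R=np.array(i['R']);t=np.array(i['t']); return -R.T@t, R.T@np.array([p[0],p[1],1.])
def onz(i,uv,z):
    c,d=ray(i,uv); return c+d*(z-c[2])/d[2]
def tri(i,a,j,b):
    c,d=ray(i,a);e,f=ray(j,b); d/=np.linalg.norm(d);f/=np.linalg.norm(f)
    s=np.linalg.lstsq(np.c_[d,-f],e-c,rcond=None)[0]; p=c+d*s[0];q=e+f*s[1]
    return (p+q)/2,np.linalg.norm(p-q)
def proj(i,X):
    return cv2.projectPoints(np.array(X,float).reshape(-1,1,3),cv2.Rodrigues(np.array(i['R']))[0],np.array(i['t'],float),K(i),np.array(i['D'],float))[0][:,0]
E
python3 - <<'E'
from h import *
s=grab('scene','s0.png');t=grab('top','t0.png')
cv2.imwrite('pics/st0.png',cv2.resize(np.vstack([s['pixels'],t['pixels']]),(400,600),interpolation=cv2.INTER_AREA))
for n in 'scene','top':
    i=load(n);R=np.array(i['R']);print(n,-R.T@i['t'],R[2])
print(manip.get_state())
E
```

```text
pics
scene [0.03703643 1.12885577 0.78422052] [ 0.36689481 -0.80597112 -0.46454144]
top [0.48667575 0.00472363 1.26729448] [ 0.08132121 -0.01601768 -0.99655923]
{'clock': 0.1, 'qpos': array([ 1.20800647e+00,  2.76557834e-01,  1.50601810e+00, -2.22675222e-05,
        1.36069834e+00, -1.21034162e-01]), 'qd': array([-0.00060832,  0.00073651, -0.00312651, -0.00290916, -0.00038131,
        0.00105768]), 'effort': array([ 1.90330473e-03, -4.17697477e+01, -2.46408784e+01, -4.45393039e-05,
        5.84942507e-03, -2.71303185e-05]), 'position': array([0.13753178, 0.557851  , 0.2475067 ]), 'ee_rot': array([-1.90854806e-04,  1.20581339e-01,  9.92703094e-01, -8.18938523e-04]), 'contact_force': array([ 0.04745306, -0.4503836 , -0.93442952]), 'moment': array([ 0.00480752, -0.00690876,  0.01076813]), 'gripper_force': 0.0, 'width': 0.08547364118781395}
```

View pics/s0.png

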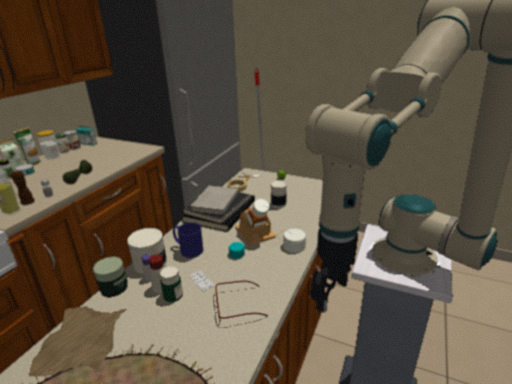

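View pics/t0.png

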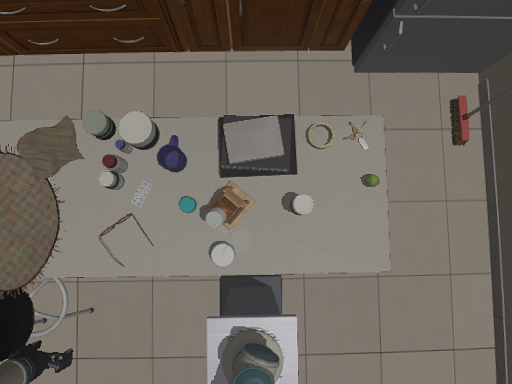

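The top view shows the stand at (232,208), the cap on the jar at (215,218), and the lone white tub with a dark band at (303,204). There are three cap-like things:
- Turquoise at (187,204), which is excluded.
- A bigger white one at (222,254).
- A smaller white one on the jar at (215,218), which fits the description.

I'll confirm with an enlarged crop.

```bash
python3 - <<'E'
from h import *
s=load('scene')['pixels'];t=load('top')['pixels']
a=cv2.resize(s[180:270,215:315],(540,486),interpolation=cv2.INTER_CUBIC)[:, :400]
a=cv2.resize(s[180:270,220:310],(400,400),interpolation=cv2.INTER_CUBIC)
b=cv2.resize(t[175:275,175:275],(400,400),interpolation=cv2.INTER_CUBIC)
cv2.imwrite('pics/c1.png',np.hstack([a,b]))
E
```

```text
(no output)
```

View pics/c1.png

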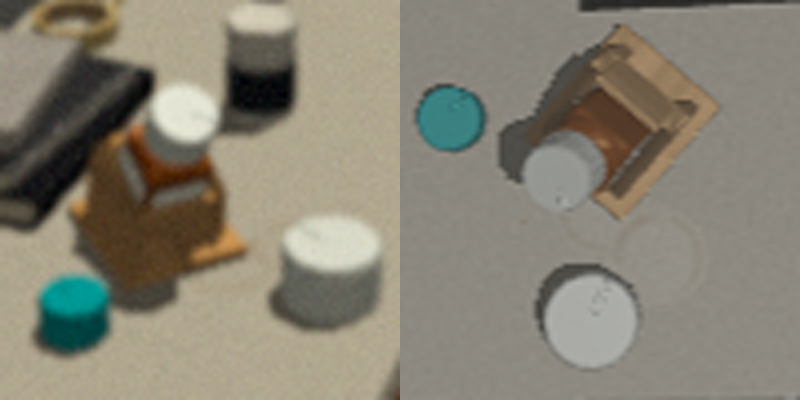

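The crop confirms it. The smaller white cap sits on the amber jar in the stand, the bigger white one stands alone on the worktop, and the turquoise one is excluded. In crop pixels the stand base corners are (718,105), (622,218) and (622,25).

```bash
python3 - <<'E'
from h import *
s=load('scene');t=load('top')
f=lambda u,v:(175+(u-400)/4-.4,175+v/4-.4)
A,B,C=[onz(t,f(*p),.014) for p in[(718,105),(622,218),(622,25)]]
print(A,B,C,np.linalg.norm(A-B),np.linalg.norm(A-C))
o=(B+C)/2; ex=A-B; ey=C-A; print(np.degrees([np.arctan2(ex[1],ex[0]),np.arctan2(-ey[0],ey[1])]))
# cap by white mask in both views
for n,i,(x0,y0,x1,y1) in(('s',s,(248,195,275,222)),('t',t,(203,203,230,232)),('tub s',s,(268,175,292,212)),('tub t',t,(288,190,318,218))):
    im=i['pixels'][y0:y1,x0:x1].astype(int); m=((im.min(2)>(150 if 's' in n else 125))&(np.ptp(im,axis=2)<35)).astype(np.uint8)
    k,l,st,c=cv2.connectedComponentsWithStats(m); j=1+st[1:,4].argmax(); print(n,c[j]+[x0,y0],st[j]+[x0,y0,0,0,0])
th=np.arctan2(ex[1],ex[0])
x=np.array([np.cos(th),np.sin(th),0]); O=o*[1,1,0]
ax=-.5*x+[0,0,.866]
top=O+[0,0,.044]+.1355*ax; ctr=O+[0,0,.044]+.1175*ax
print('O',O,'ax',ax,'captop',top,proj(s,[top,ctr]),proj(t,[top,ctr]))
E
```

```text
[ 0.55535165 -0.01547907  0.014     ] [0.45712649 0.07066567 0.014     ] [0.62793459 0.0687265  0.014     ] 0.13064876074620038 0.11117041618850779
[-41.25118492 -40.76045729]
s [261.2994012  204.35928144] [254 198  15  14 167]
t [214.09736842 222.34736842] [203 211  27  21 380]
tub s [278.29487179 183.41025641] [271 181  15   6  78]
tub t [304.99205087 203.93799682] [288 190  30  28 629]
O [0.54253054 0.06969608 0.        ] ax [-0.37591309  0.32968068  0.866     ] captop [0.49159432 0.11436782 0.161343  ] [[261.823076   203.93378394]
 [260.84628138 206.61672468]] [[213.4409362  219.36511612]
 [215.79485615 217.20036841]]
```

```bash
cat >> h.py <<'E'
from scipy.spatial.transform import Rotation as Ro
def cur():
    s=manip.get_state(); return np.array(s['position']),Ro.from_quat(np.roll(s['ee_rot'],-1))
def toolrot(zt,az):   # tool z = zt, tool y projected at azimuth az
    zt=zt/np.linalg.norm(zt); y=np.array([np.cos(az),np.sin(az),0]); y-=zt*(y@zt); y/=np.linalg.norm(y)
    return Ro.from_matrix(np.c_[np.cross(y,zt),y,zt])
def plan(p,R):
    p0,R0=cur(); print('turn',np.round((R*R0.inv()).as_rotvec()/2/np.pi,4),'shift',np.round(p-p0,4))
TH=np.radians(-41.); O=np.array([.5425,.0697,0]); X=np.array([np.cos(TH),np.sin(TH),0]); AX=-.5*X+[0,0,.866]
P=O+[0,0,.044]
E
python3 - <<'E'
from h import *
R=toolrot(-AX,np.radians(43)); print(R.as_matrix()); plan(P+AX*.186,R); print(P+AX*.186)
t=load('top')
for p in[(303,204),(292,204),(314,204)]: print(onz(t,p,.104))
E
```

```text
[[-0.59143192  0.71260464  0.37736309]
 [ 0.63423309  0.7001002  -0.32803673]
 [-0.49795247  0.04532476 -0.86601905]]
turn [-0.0352 -0.0768 -0.0877] shift [ 0.3348 -0.4271 -0.0424]
[0.47231201 0.13071349 0.205076  ]
[ 0.53744781 -0.17506677  0.104     ]
[ 0.53804014 -0.13871066  0.104     ]
[ 0.53685146 -0.21149023  0.104     ]
```

>>> move_arm(steps=[-0.035,-0.077,-0.088,0.335,-0.427,-0.042,1,-0.035,-0.077,-0.088,0.335,-0.427,-0.042,1,-0.035,-0.077,-0.088,0.335,-0.427,-0.042,1,-0.035,-0.077,-0.088,0.335,-0.427,-0.042,1,-0.035,-0.077,-0.088,0.335,-0.427,-0.042,1,-0.035,-0.077,-0.088,0.335,-0.427,-0.042,1,-0.035,-0.077,-0.088,0.335,-0.427,-0.042,1,-0.035,-0.077,-0.088,0.335,-0.427,-0.042,1,-0.035,-0.077,-0.088,0.335,-0.427,-0.042,1,-0.035,-0.077,-0.088,0.335,-0.427,-0.042,1])

```text
clock: 1.1
position: [0.446, 0.1645, 0.2094]
ee_rot: [0.247, 0.379, 0.888, -0.078]
contact_force: [1.4, 0.6, -0.6]
width: 0.0853
gripper_force: 0.0
```

```bash
python3 - <<'E'
from h import *
s=manip.get_state(); print(s['position'],s['qpos'],s['clock'])
plan(P+AX*.186,toolrot(-AX,np.radians(43)))
E
```

```text
[0.44598641 0.16449616 0.2094457 ] [ 0.55795517  0.11267638  1.95034772 -0.60408052  0.99895908  0.10815899] 1.1
turn [-0.0004  0.0005 -0.    ] shift [ 0.0263 -0.0338 -0.0044]
```

>>> move_arm(steps=[0,0,0,0.026,-0.034,-0.0044,1,0,0,0,0.026,-0.034,-0.0044,1,0,0,0,0.026,-0.034,-0.0044,1,0,0,0,0.026,-0.034,-0.0044,1,0,0,0,0.026,-0.034,-0.0044,1,0,0,0,0.026,-0.034,-0.0044,1,0,0,0,0.026,-0.034,-0.0044,1,0,0,0,0.026,-0.034,-0.0044,1,0,0,0,0.026,-0.034,-0.0044,1,0,0,0,0.026,-0.034,-0.0044,1])

```text
clock: 2.1
position: [0.4714, 0.1322, 0.2054]
ee_rot: [0.247, 0.379, 0.888, -0.078]
contact_force: [0.2, -0.0, -0.1]
width: 0.0854
gripper_force: 0.0
```

```bash
python3 - <<'E'
from h import *
plan(P+AX*.186,toolrot(-AX,np.radians(43)))
i=grab('wrist','w1.png'); R=np.array(i['R']); print(-R.T@i['t'],R[2])
print(proj(i,[P+AX*.1355,P+AX*.0995]))
E
```

```text
turn [-0.0004  0.0005  0.    ] shift [ 0.0009 -0.0015 -0.0003]
[0.38383607 0.21789316 0.27877832] [ 0.52554661 -0.48577484 -0.69844367]
[[249.85013447 222.43679693]
 [250.12238163 203.63419385]]
```

View pics/w1.png

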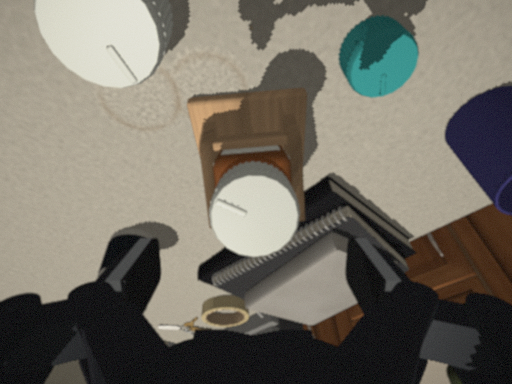

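The wrist view shows the white cap at about (255,210) with its pointer bar from (220,203) to (245,212). I'll segment it and compare it with the predicted outline.

```bash
python3 - <<'E'
from h import *
i=load('wrist'); im=i['pixels']; hsv=cv2.cvtColor(im,cv2.COLOR_BGR2HSV)
m=((hsv[...,2]>145)&(hsv[...,1]<45)).astype(np.uint8); m[:,:195]=0;m[:,310:]=0;m[:145]=0;m[262:]=0
k,l,st,c=cv2.connectedComponentsWithStats(m); j=1+st[1:,4].argmax(); print(st[j],c[j])
a=(l==j).astype(np.uint8); cn=max(cv2.findContours(a,0,1)[0],key=len); h=cv2.convexHull(cn); print(cv2.minEnclosingCircle(cn),cv2.fitEllipse(h))
th=np.linspace(0,2*np.pi,60); E=np.cross(AX,[0,0,1]);E/=np.linalg.norm(E);F=np.cross(AX,E)
for z in(.1355,.0995):
    q=proj(i,[P+AX*z+.0285*(np.cos(t)*E+np.sin(t)*F) for t in th]); print(z,q.min(0),q.max(0),cv2.fitEllipse(q.astype(np.float32)))
v=im.copy(); cv2.drawContours(v,[cn],-1,(0,0,255),1)
print('pred pts', proj(i,[P+AX*.1355+.01*e for e in(X,np.cross(AX,X),AX)]))
cv2.imwrite('pics/w1c.png',cv2.resize(v[145:275,190:320],(560,560),interpolation=cv2.INTER_CUBIC))
E
```

```text
[ 195  145  103  117 7024] [243.53559226 216.54299544]
((231.69801330566406, 203.0), 68.63497161865234) ((193.60272216796875, 202.57228088378906), (113.87855529785156, 212.45065307617188), 101.62216186523438)
0.1355 [202.85121747 176.79163874] [296.73537861 264.53237371] ((249.81735229492188, 220.67417907714844), (87.77383422851562, 93.95829772949219), 90.44139862060547)
0.0995 [210.43829351 164.6461928 ] [289.73775148 240.01563207] ((250.09950256347656, 202.3415985107422), (75.39839935302734, 79.35773468017578), 90.61072540283203)
pred pts [[251.20962241 232.22694394]
 [264.05675285 221.1750902 ]
 [249.7557323  228.9519222 ]]
```

View pics/w1c.png

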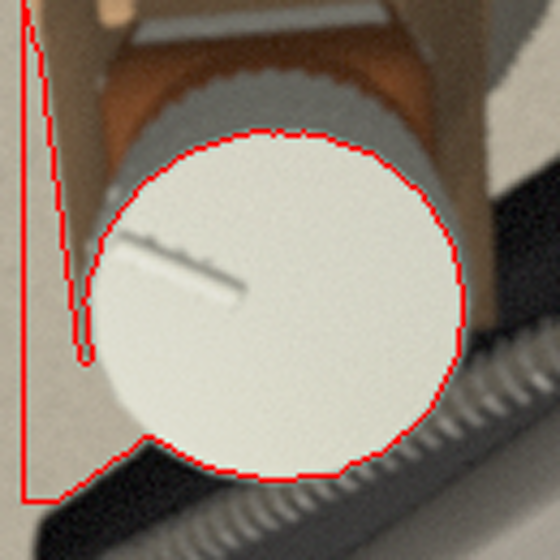

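The cap's top face measures about (254.1,215.8) and is 88 px wide. Predicted was (249.8,220.7) and 94 px, so the cap is a few mm to the side and possibly lower. I'll take a second view, shifted sideways, and triangulate.

>>> move_arm(steps=[0,0,0,-0.033,-0.038,0.0,1,0,0,0,-0.033,-0.038,0.0,1,0,0,0,-0.033,-0.038,0.0,1,0,0,0,-0.033,-0.038,0.0,1,0,0,0,-0.033,-0.038,0.0,1,0,0,0,-0.033,-0.038,0.0,1,0,0,0,-0.033,-0.038,0.0,1,0,0,0,-0.033,-0.038,0.0,1,0,0,0,-0.033,-0.038,0.0,1,0,0,0,-0.033,-0.038,0.0,1])

```text
clock: 3.15
position: [0.4384, 0.0941, 0.2053]
ee_rot: [0.247, 0.38, 0.888, -0.078]
contact_force: [-0.4, -0.6, 0.5]
width: 0.0856
gripper_force: 0.0
```

```bash
cp pics/wrist.npy pics/wa.npy; python3 - <<'E'
from h import *
i=grab('wrist','w2.png'); print(proj(i,[P+AX*.1355]))
p=proj(i,[P+AX*.1355])[0].astype(int)
v=i['pixels'][max(p[1]-75,0):p[1]+65,p[0]-70:p[0]+70]; print(v.shape,p)
cv2.imwrite('pics/w2c.png',cv2.resize(v,(560,560),interpolation=cv2.INTER_CUBIC))
E
```

```text
[[332.99682457 215.02044029]]
(140, 140, 3) [332 215]
```

View pics/w2c.png

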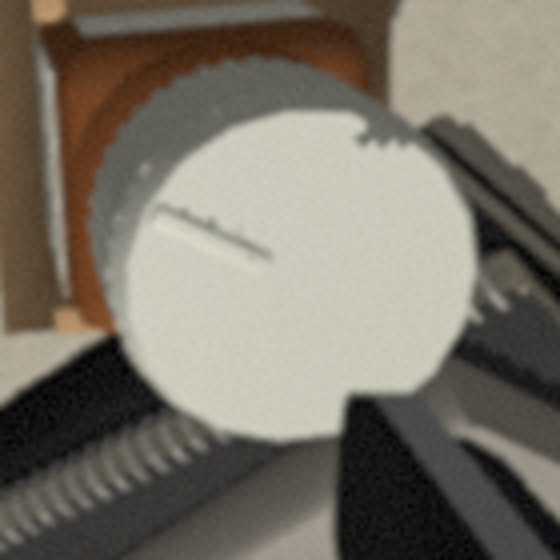

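The second view shows the cap top face centred at crop (301,275), which is full-image (336.9,208.4).

```bash
python3 - <<'E'
from h import *
a=load('wa');b=load('wrist')
p,g=tri(a,(253.7,215.4),b,(336.9,208.4)); print(p,g, 'pred',P+AX*.1355)
d=p-(P+AX*.1355); Y=np.cross([0,0,1],X); Z2=np.cross(AX,Y); print('along AX',d@AX,'Y',d@Y,'tilted x',d@-Z2, d@Z2)
for i,w in((a,87.8),(b,87.)):
    print(np.linalg.norm(-np.array(i['R']).T@i['t']-p)*w/i['fx'])
f=lambda u,v,x,y,s:(x+u/s-.4,y+v/s-.4)
e,_=tri(a,f(122,236,190,145,4.308),b,f(160,210,262,140,4)); q,_=tri(a,f(245,292,190,145,4.308),b,f(268,262,262,140,4)); v=e-q
for n,u in(('inner-outer',v),('c-outer',e-p)):
    u=u-AX*(u@AX); print(n,np.linalg.norm(u),np.degrees(np.arctan2(u@np.cross(AX,np.cross(Y,AX)),u@np.cross(Y,AX))))
for n,uv in(('scene',None),('top',None)):
    print(n,proj(load(n),[p]))
E
```

```text
[0.49115666 0.11792771 0.1584733 ] 0.0002805583892539515 pred [0.49136843 0.114148   0.161343  ]
along AX -0.0011653932725154323 Y 0.002713656156258563 tilted x -0.0037206865585895704 0.0037206865585895704
0.053555219075260646
0.0545031803761421
inner-outer 0.019247992632489417 -122.6956606770648
c-outer 0.023720192692569492 -120.14595057608987
scene [[261.55384521 205.11295874]]
top [[212.39143508 219.52666648]]
```

```bash
cat >> h.py <<'E'
CT=np.array([.4912,.1179,.1585])
E
python3 - <<'E'
from h import *
R=toolrot(-AX,np.radians(43)); plan(CT+AX*.05,R); plan(CT-AX*.0195,R); print(AX)
E
```

```text
turn [-0.0004  0.0005  0.0001] shift [ 0.0339  0.0402 -0.0035]
turn [-0.0004  0.0005  0.0001] shift [ 0.0602  0.0174 -0.0637]
[-0.37735479  0.32802951  0.866     ]
```

>>> move_arm(steps=[0,0,0,0.034,0.04,-0.0035,1,0,0,0,0.034,0.04,-0.0035,1,0,0,0,0.034,0.04,-0.0035,1,0,0,0,0.039,0.0355,-0.0155,1,0,0,0,0.0443,0.031,-0.0275,1,0,0,0,0.0496,0.0265,-0.0395,1,0,0,0,0.055,0.022,-0.0515,1,0,0,0,0.06,0.0174,-0.0637,1,0,0,0,0.06,0.0174,-0.0637,1,0,0,0,0.06,0.0174,-0.0637,1])

```text
clock: 4.2
position: [0.4977, 0.1108, 0.1418]
ee_rot: [0.247, 0.38, 0.888, -0.078]
contact_force: [-0.4, 0.1, -0.3]
width: 0.0853
gripper_force: 0.0
```

```bash
python3 - <<'E'
from h import *
plan(CT-AX*.0195,toolrot(-AX,np.radians(43))); s=manip.get_state(); print(s['contact_force'],s['qpos'])
E
```

```text
turn [-0.0003  0.0004  0.0002] shift [ 0.0009  0.0007 -0.0001]
[-0.36357636  0.09181444 -0.28626345] [ 0.38781542  0.2115429   2.03281897 -0.69513306  0.77045146  0.10400926]
```

>>> move_arm(steps=[0,0,0,0.001,0.0007,0,-1,0,0,0,0.001,0.0007,0,-1,0,0,0,0.001,0.0007,0,-1,0,0,0,0.001,0.0007,0,-1,0,0,0,0.001,0.0007,0,-1,0,0,0,0.001,0.0007,0,-1,0,0,0,0.001,0.0007,0,-1,0,0,0,0.001,0.0007,0,-1,0,0,0,0.001,0.0007,0,-1,0,0,0,0.001,0.0007,0,-1], squeeze=40)

```text
clock: 5.2
position: [0.4995, 0.1121, 0.1417]
ee_rot: [0.247, 0.38, 0.888, -0.078]
contact_force: [0.7, 0.0, 1.9]
width: 0.0568
gripper_force: 42.3
```

>>> move_arm(steps=[0,0,0,0.0005,-0.0004,-0.001,-1,0,0,0,0.001,-0.0008,-0.0022,-1,0,0,0,0.0015,-0.0013,-0.0034,-1,0,0,0,0.002,-0.0017,-0.0045,-1,0,0,0,0.0025,-0.0021,-0.0055,-1,0,0,0,0.0028,-0.0025,-0.0065,-1,0,0,0,0.0028,-0.0025,-0.0065,-1,0,0,0,0.0028,-0.0025,-0.0065,-1,0,0,0,0.0028,-0.0025,-0.0065,-1,0,0,0,0.0028,-0.0025,-0.0065,-1])

```text
clock: 6.2
position: [0.5019, 0.1094, 0.1357]
ee_rot: [0.247, 0.38, 0.888, -0.078]
contact_force: [-4.5, 1.3, 9.9]
width: 0.0567
gripper_force: 43.0
```

```bash
python3 - <<'E'
from h import *
s=manip.get_state(); f=s['contact_force']; print(f,f@AX,(s['position']-[0.4995,0.1121,0.1417])@AX,s['moment'])
R=Ro.from_rotvec(-AX/np.linalg.norm(AX)*np.radians(60)); print('60deg cw turn',R.as_rotvec()/2/np.pi, 'cap center vs TCP', (CT-AX*.027)-s['position'])
E
```

```text
[-4.47026283  1.29428984  9.88571728] 10.672471522701814 -0.006976399858673171 [-0.27857017  0.34710299 -0.2087797 ]
60deg cw turn [ 0.06289385 -0.05467279 -0.14433651] cap center vs TCP [-0.00053416 -0.00037145 -0.00059898]
```

>>> move_arm(steps=[0.0065,-0.00565,-0.0149,0,0,0,-1,0.013,-0.0113,-0.0298,0,0,0,-1,0.0195,-0.017,-0.0447,0,0,0,-1,0.026,-0.0226,-0.0596,0,0,0,-1,0.0325,-0.0283,-0.0745,0,0,0,-1,0.039,-0.0339,-0.0894,0,0,0,-1,0.0455,-0.0396,-0.1043,0,0,0,-1,0.052,-0.0452,-0.1192,0,0,0,-1,0.0585,-0.0509,-0.1341,0,0,0,-1,0.065,-0.0565,-0.149,0,0,0,-1])

```text
clock: 7.2
position: [0.5037, 0.1087, 0.1374]
ee_rot: [0.256, 0.782, 0.565, 0.061]
contact_force: [0.5, -4.2, 13.3]
width: 0.0566
gripper_force: 43.6
```

```bash
cat > st.py <<'E'
from h import *
s=manip.get_state(); f=s['contact_force']; p,R=cur(); m=R.as_matrix()
y=m[:,1]-AX*(AX@m[:,1]); Y=np.cross([0,0,1],X); x=np.cross(Y,AX)
print('f',f,'along AX',f@AX,'moment',s['moment'],'m.AX',s['moment']@AX,'w',s['width'],s['gripper_force'])
print('tool y angle',np.degrees(np.arctan2(y@Y,y@x)),'tilt',np.degrees(np.arccos(-m[:,2]@AX)),'q',s['qpos'])
E
python3 st.py; python3 -c "
from h import *
R=toolrot(-AX,np.radians(43)).as_matrix()[:,1];Y=np.cross([0,0,1],X); x=np.cross(Y,AX);print(np.degrees(np.arctan2(R@Y,R@x)))"
```

```text
f [ 0.50182692 -4.15145671 13.29423396] along AX 9.96163948415056 moment [-1.5816595  -0.55124522  0.87638498] m.AX 1.1749714857943412 w 0.056601005849035976 43.623010684823385
tool y angle 22.700470951460847 tilt 0.6383482997309614 q [ 0.38320514  0.22437764  2.03402893 -0.71643741  0.75806332  1.20296255]
84.79925340523819
```

>>> move_arm(steps=[0,0,0,-0.0004,0.0003,0.001,-1,0,0,0,-0.0008,0.0007,0.002,-1,0,0,0,-0.0012,0.001,0.003,-1,0,0,0,-0.0016,0.0014,0.0038,-1,0,0,0,-0.0019,0.0016,0.0043,-1,0,0,0,-0.0019,0.0016,0.0043,1,0,0,0,-0.0019,0.0016,0.0043,1,0,0,0,-0.0019,0.0016,0.0043,1,0,0,0,-0.0019,0.0016,0.0043,1,0,0,0,-0.0019,0.0016,0.0043,1])

```text
clock: 8.2
position: [0.5001, 0.1114, 0.1393]
ee_rot: [0.253, 0.783, 0.566, 0.06]
contact_force: [0.2, -0.5, 0.7]
width: 0.0852
gripper_force: 0.0
```

```bash
python3 st.py
```

```text
f [ 0.24398948 -0.49705243  0.74973378] along AX 0.39415098925514025 moment [0.15071906 0.18546008 0.00537405] m.AX 0.008615745568178144 w 0.0852435257308155 0.0
tool y angle 22.703694463026498 tilt 0.4217998619195661 q [ 0.38861292  0.21877377  2.03198493 -0.70268602  0.76681011  1.19418135]
```

>>> move_arm(steps=[0,0,0,-0.007,0.006,0.015,1,0,0,0,-0.013,0.0115,0.03,1,0,0,0,-0.02,0.017,0.045,1,0,0,0,-0.026,0.023,0.06,1,0,0,0,-0.026,0.023,0.06,1,0,0,0,-0.026,0.023,0.06,1,0,0,0,-0.026,0.023,0.06,1,0,0,0,-0.026,0.023,0.06,1,0,0,0,-0.026,0.023,0.06,1,0,0,0,-0.026,0.023,0.06,1])

```text
clock: 9.2
position: [0.4743, 0.134, 0.199]
ee_rot: [0.253, 0.783, 0.566, 0.059]
contact_force: [0.5, -0.7, 0.9]
width: 0.0855
gripper_force: 0.0
```

```bash
python3 - <<'E'
from h import *
i=grab('wrist','w3.png'); Y=np.cross([0,0,1],X); x=np.cross(Y,AX); c=CT-.0025*AX
for n,h in(('locked',c),('loose',CT)): print(n,proj(i,[h]+[h+.027*u for u in(x,-x,Y,-Y)]).round(1).tolist())
E
```

```text
locked [[252.4, 224.2], [293.3, 240.1], [210.2, 207.9], [270.4, 184.1], [235.6, 261.6]]
loose [[252.4, 225.8], [293.8, 241.9], [209.7, 209.3], [270.6, 185.2], [235.4, 263.7]]
```

View pics/w3.png

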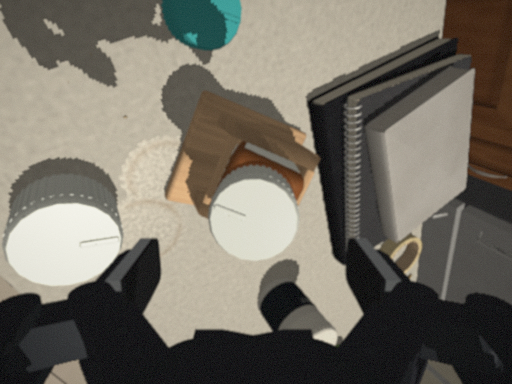

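The pointer now lies at (218,206)–(245,216), pointing along the jar's −x direction at seat0, so the 60° turn held after release. The next step is to re-grip the cap and lift.

>>> move_arm(steps=[0,0,0,0.006,-0.0055,-0.0145,1,0,0,0,0.0125,-0.011,-0.029,1,0,0,0,0.019,-0.0165,-0.043,1,0,0,0,0.025,-0.022,-0.0573,1,0,0,0,0.025,-0.022,-0.0573,1,0,0,0,0.025,-0.022,-0.0573,-1,0,0,0,0.025,-0.022,-0.0573,-1,0,0,0,0.025,-0.022,-0.0573,-1,0,0,0,0.025,-0.022,-0.0573,-1,0,0,0,0.025,-0.022,-0.0573,-1], squeeze=60)

```text
clock: 10.25
position: [0.4997, 0.1126, 0.1432]
ee_rot: [0.254, 0.782, 0.566, 0.061]
contact_force: [-1.3, 0.9, 5.0]
width: 0.0562
gripper_force: 63.2
```

```bash
python3 st.py
```

```text
f [-1.26984309  0.85828506  4.96497771] along AX 5.0603948991573064 moment [-0.09119727  0.10646333 -0.02279912] m.AX 0.04959279828723571 w 0.056232140124136076 63.16598956655071
tool y angle 22.699512269924963 tilt 0.4856891778186016 q [ 0.39201322  0.21334106  2.027768   -0.69853936  0.77437255  1.18988363]
```

>>> move_arm(steps=[0,0,0,-0.0008,0.0007,0.0017,-1,0,0,0,-0.0019,0.0016,0.0043,-1,0,0,0,-0.004,0.0035,0.009,-1,0,0,0,-0.0075,0.0066,0.0173,-1,0,0,0,-0.0113,0.0098,0.026,-1,0,0,0,-0.015,0.013,0.0346,-1,0,0,0,-0.019,0.0164,0.0433,-1,0,0,0,-0.0226,0.0197,0.052,-1,0,0,0,-0.0264,0.023,0.0606,-1,0,0,0,-0.0264,0.023,0.0606,-1])

```text
clock: 11.25
position: [0.4732, 0.1361, 0.2043]
ee_rot: [0.254, 0.782, 0.566, 0.061]
contact_force: [0.8, 0.0, -1.5]
width: 0.0561
gripper_force: 64.0
```

```bash
python3 st.py; python3 - <<'E'
from h import *
i=grab('wrist'); j=grab('scene')
w=cv2.resize(i['pixels'],(400,300)); s=cv2.resize(j['pixels'][120:270,190:390],(400,300),interpolation=cv2.INTER_CUBIC)
cv2.imwrite('pics/m4.png',np.hstack([w,s]))
R=toolrot(np.array([0,0,-1.]),np.radians(-89)); plan(np.array([.43,-.175,.20]),R); p,_=cur(); print(p)
E
```

```text
f [ 0.80547871  0.02626541 -1.46732395] along AX -1.5660379577296604 moment [0.29145811 0.31925339 0.04427624] m.AX 0.0330846420178794 w 0.056058543346578456 64.0353077659438
tool y angle 22.677805099950792 tilt 0.5043194120361287 q [ 0.46863053  0.12351458  1.95412371 -0.61301288  0.9416605   1.12527792]
turn [ 0.0868  0.0213 -0.1917] shift [-0.0428 -0.3105 -0.003 ]
[0.47284086 0.13547451 0.20299417]
```

View pics/m4.png

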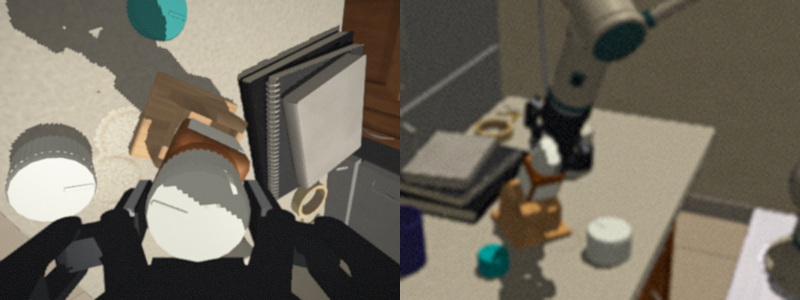

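The jar came out of the stand with the cap still on: its label shows clear of the pocket at wrist crop (215,140). Next I raise it, make it upright and carry it to a spot in front of the tub.

>>> move_arm(steps=[0,0,0,-0.005,0.005,0.03,-1,0,0,0,-0.01,0.005,0.065,-1,0.0087,0.0021,-0.0192,-0.015,-0.02,0.067,-1,0.0217,0.0053,-0.0479,-0.02,-0.055,0.067,-1,0.0347,0.0085,-0.0767,-0.025,-0.09,0.067,-1,0.0477,0.0117,-0.1054,-0.03,-0.13,0.067,-1,0.0608,0.0149,-0.1342,-0.035,-0.17,0.067,-1,0.0738,0.0181,-0.1629,-0.04,-0.21,0.067,-1,0.0868,0.0213,-0.1917,-0.043,-0.25,0.067,-1,0.0868,0.0213,-0.1917,-0.043,-0.29,0.067,-1])

```text
clock: 12.35
position: [0.4289, -0.1565, 0.2696]
ee_rot: [0.029, 0.997, 0.072, 0.006]
contact_force: [0.6, 0.3, -1.5]
width: 0.0559
gripper_force: 64.9
```

```bash
python3 - <<'E'
from h import *
R=toolrot(np.array([0,0,-1.]),np.radians(-89)); plan(np.array([.43,-.175,.16]),R); s=manip.get_state(); print(s['position'],s['contact_force'],s['qpos'],s['width'])
E
```

```text
turn [ 0.0091  0.0021 -0.02  ] shift [ 0.0011 -0.0185 -0.1096]
[ 0.42892565 -0.15649825  0.26955392] [ 0.63411262  0.27914063 -1.47244277] [-0.46992168  0.0646092   1.72088413 -0.0437592   1.31577661  0.96759678] 0.05588779162694915
```

>>> move_arm(steps=[0.0045,0.001,-0.01,0.0005,-0.009,-0.015,-1,0.0091,0.0021,-0.02,0.001,-0.0185,-0.03,-1,0.0091,0.0021,-0.02,0.001,-0.0185,-0.05,-1,0.0091,0.0021,-0.02,0.001,-0.0185,-0.07,-1,0.0091,0.0021,-0.02,0.001,-0.0185,-0.09,-1,0.0091,0.0021,-0.02,0.001,-0.0185,-0.105,-1,0.0091,0.0021,-0.02,0.001,-0.0185,-0.115,-1,0.0091,0.0021,-0.02,0.001,-0.0185,-0.12,-1,0.0091,0.0021,-0.02,0.001,-0.0185,-0.12,-1,0.0091,0.0021,-0.02,0.001,-0.0185,-0.12,-1])

```text
clock: 13.35
position: [0.4313, -0.1735, 0.1502]
ee_rot: [0.002, 1.0, 0.012, 0.001]
contact_force: [0.1, 0.8, -1.8]
width: 0.0561
gripper_force: 64.9
```

```bash
python3 - <<'E'
from h import *
R=toolrot(np.array([0,0,-1.]),np.radians(-89)); plan(np.array([.43,-.175,.12]),R); s=manip.get_state(); print(s['position'],s['contact_force'],s['width'])
t=grab('top');j=grab('scene');w=grab('wrist')
p=proj(j,[[.43,-.175,.1]])[0].astype(int);print(p)
a=j['pixels'][p[1]-50:p[1]+50,p[0]-50:p[0]+50]; b=t['pixels'][165:265,250:350]
cv2.imwrite('pics/m5.png',np.hstack([cv2.resize(w['pixels'],(400,300)),np.zeros((300,1,3),np.uint8),cv2.resize(a,(300,300),interpolation=cv2.INTER_CUBIC)][:3]))
E
```

```text
turn [ 0.0005  0.0003 -0.001 ] shift [-0.0013 -0.0015 -0.0302]
[ 0.43131585 -0.17351222  0.15023308] [ 0.12029579  0.77553364 -1.76288656] 0.056144980482253574
[302 188]
```

View pics/m5.png

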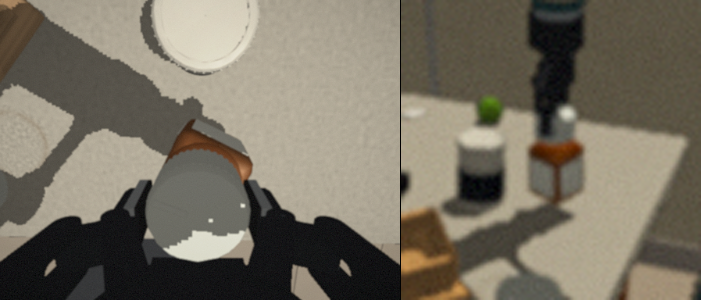

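The scene crop shows the jar upright at (555,170), clear of the tub at (480,165). The wrist view has the tub lid at (205,18) and the jar below it at (205,190). I'll lower slowly.

>>> move_arm(steps=[0,0,0,0,0,-0.005,-1,0,0,0,0,0,-0.01,-1,0,0,0,0,0,-0.015,-1,0,0,0,0,0,-0.019,-1,0,0,0,0,0,-0.023,-1,0,0,0,0,0,-0.025,-1,0,0,0,0,0,-0.027,-1,0,0,0,0,0,-0.028,-1,0,0,0,0,0,-0.028,-1,0,0,0,0,0,-0.028,-1])

```text
clock: 14.5
position: [0.431, -0.1733, 0.1219]
ee_rot: [0.001, 1.0, 0.012, 0.001]
contact_force: [-0.7, 0.2, -1.9]
width: 0.0559
gripper_force: 65.0
```

```bash
python3 - <<'E'
from h import *
s=manip.get_state(); print(s['position'],s['contact_force'],s['moment'])
print('tub',onz(load('wrist'),(262,23),.104))
E
```

```text
[ 0.4310301  -0.17328274  0.12186611] [-0.69635547  0.18125631 -1.92146434] [-0.03626039 -0.01637093  0.0379547 ]
tub [ 0.53798435 -0.1745012   0.104     ]
```

>>> move_arm(steps=[0,0,0,0,0,-0.0005,-1,0,0,0,0,0,-0.001,-1,0,0,0,0,0,-0.0015,-1,0,0,0,0,0,-0.002,-1,0,0,0,0,0,-0.0025,-1,0,0,0,0,0,-0.003,-1,0,0,0,0,0,-0.0035,-1,0,0,0,0,0,-0.004,-1,0,0,0,0,0,-0.0045,-1,0,0,0,0,0,-0.0045,-1])

```text
clock: 15.5
position: [0.4314, -0.1744, 0.1184]
ee_rot: [0.003, 1.0, 0.012, 0.001]
contact_force: [-2.4, -2.3, 6.8]
width: 0.056
gripper_force: 65.9
```

>>> move_arm(steps=[0,0,0,0,0,0.0003,-1,0,0,0,0,0,0.0006,-1,0,0,0,0,0,0.0006,-1,0,0,0,0,0,0.0006,-1,0,0,0,0,0,0.0006,-1,0,0,0,0,0,0.0006,-1,0,0,0,0,0,0.0006,-1,0,0,0,0,0,0.0006,-1,0,0,0,0,0,0.0006,-1,0,0,0,0,0,0.0006,-1], squeeze=30)

```text
clock: 16.5
position: [0.4314, -0.174, 0.1186]
ee_rot: [0.002, 1.0, 0.012, 0.001]
contact_force: [-1.8, -2.7, 6.4]
width: 0.0563
gripper_force: 65.7
```

>>> move_arm(steps=[0,0,0,0,0,0.0003,-0.2,0,0,0,0,0,0.0003,0.6,0,0,0,0,0,0.0003,1,0,0,0,0,0,0.0003,1,0,0,0,0,0,0.0003,1,0,0,0,0,0,0.0003,1,0,0,0,0,0,0.0003,1,0,0,0,0,0,0.0003,1,0,0,0,0,0,0.0003,1,0,0,0,0,0,0.0003,1])

```text
clock: 17.5
position: [0.4309, -0.1732, 0.1182]
ee_rot: [0.001, 1.0, 0.012, 0.001]
contact_force: [0.5, 0.0, 0.1]
width: 0.085
gripper_force: 0.0
```

>>> move_arm(steps=[0,0,0,0,0,0.01,1,0,0,0,0,0,0.02,1,0,0,0,0,0,0.03,1,0,0,0,0,0,0.045,1,0,0,0,0,0,0.06,1,0,0,0,0,0,0.08,1,0,0,0,0,0,0.1,1,0,0,0,0,0,0.12,1,0,0,0,0,0,0.12,1,0,0,0,0,0,0.12,1])

```text
clock: 18.5
position: [0.4309, -0.1732, 0.2387]
ee_rot: [0.002, 1.0, 0.012, 0.001]
contact_force: [0.0, 0.0, -0.6]
width: 0.0858
gripper_force: 0.0
```

```bash
python3 - <<'E'
from h import *
s=manip.get_state(); print(s['position'],s['contact_force'],s['width'],s['clock'])
j=grab('scene');w=grab('wrist')
a=j['pixels'][138:238,232:332]; 
cv2.imwrite('pics/m6.png',np.hstack([cv2.resize(w['pixels'],(400,300)),cv2.resize(a,(300,300),interpolation=cv2.INTER_CUBIC)]))
for z in(.133,.097,.0): print(proj(w,[[.4314,-.174,z]])*.78125, proj(j,[[.4314,-.174,z]])*3-np.array([232*3-0,138*3])+[400,0])
E
```

```text
[ 0.4309366  -0.17323423  0.23871826] [ 0.01299538  0.04994111 -0.62796663] 0.08581602770273855 18.5
[[199.60196958 151.42861098]] [[611.53375384 129.27197403]]
[[199.26464453 142.35397805]] [[610.69396967 152.24309852]]
[[198.67292586 126.42981272]] [[608.52941213 211.68328282]]
```

View pics/m6.png

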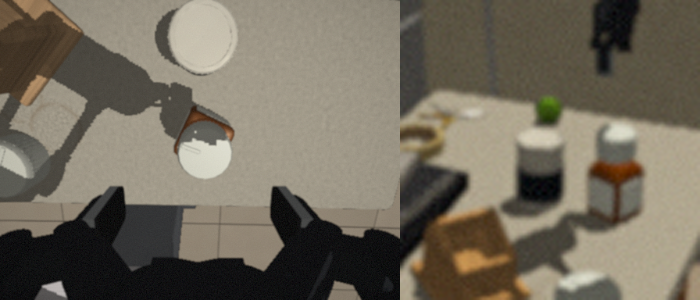

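The final view shows the jar standing upright at wrist crop (205,145), about 40 mm from the tub at (203,37), with the cap on and the gripper clear.

```bash
python3 -c "
from rig import manip
print(manip.sign_off())"
```

```text
the job is handed in; nothing more can be done
None
```

I pushed the cap down and turned it 60° to its stop, so it stayed locked and carried the jar out of the stand; the jar now stands upright about 40 mm in front of the white tub, and the job is handed in at about 18.6 s.

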